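# Index the banding wheel to its next notch

### The job

Put closed fingertips into the black thumb cup of the plunger on the potter's indexing wheel, press it in, and with it pressed turn the wheel counter-clockwise (seen from above) by one notch. Let the plunger come fully out again in that next notch and take the hand away. Do not lift or shift the bowl on the wheel, and leave the beaker, the jar and the brush where they stand.

Things in the scene. Friction and masses are not known exactly. Their poses are not given: they have to be found in the camera images.
- wheel_base: the fixed foot and index plate of the wheel: dark steel foot 200 mm across, and a flat aluminium plate with twelve sides (272 mm across flats, 44 to 52 mm above the table), one 12 mm wide notch in the middle of each side, so the notches are 30 degrees apart. Origin on the table on the wheel's vertical axis. At the start the plunger arm points along this body's own -y axis. It does not move in an episode, but its place and yaw differ from one to the next.
- wheel (a joint): turn of the wheel head (plywood disc 200 mm across, top 70 mm above the table) about the vertical axis, rad: 0 at the start, grows counter-clockwise seen from above; notches at every 0.5236 (30 degrees), the next one is at +0.5236. The plunger's tooth has about 2 mm of play each way in a notch (0.015 rad). Free turning needs about 0.2 N m (some 1.5 N at the plunger); the head stays where it is left.
- plunger (a joint): how far the plunger is pressed in (straight down), m: 0 fully out, 0.014 at its stop. Spring: 3.5 N to start, about 8.5 N at the stop. Its tooth points inwards and stands up into a notch from below; it is free of the plate from 0.006 on, then the wheel can turn. Let up between notches, it stays in at about 0.006 with the tooth rubbing under the plate, and it springs out to 0 when the tooth comes under a notch.
- plunger_pad (a point): middle of the flat floor of the black thumb cup on top of the plunger, 105 mm above the table when out, 165 mm from the wheel's axis at the end of the steel arm; it moves down and around with the plunger. The cup is round, open upward, 52 mm across inside, with a rim 10 mm higher than this floor. Nothing stands higher than the rim within 90 mm of it.
- bowl: loose white bowl standing in the middle of the wheel head, 116 mm across, 52 mm high, its top 122 mm above the table; origin at the middle of its underside. It rides round with the wheel.
- beaker: bystander: loose white beaker, 68 mm across, 85 mm high, standing on the table; origin at the middle of its underside
- jar: bystander: loose amber glass jar with a metal lid, 66 mm across, 75 mm high, standing on the table; origin at the middle of its underside
- brush: bystander: loose brush, 170 mm long, lying on the table along its own x axis; origin under its middle
Things that resemble listed ones, but are neither listed nor needed, are in the scene too. Leave any turquoise look-alike of the bowl alone.

How it is judged:
On the way, in this order (a step that is already met when the one before it is completed fails the run):
1. the plunger is pressed in (more than 6.5 mm) with the wheel still at its first notch (value of joint plunger above 0.0065 m and value of joint wheel below 0.12 rad), for 0.05 s.
2. with the plunger in, the wheel is turned counter-clockwise past half-way to the next notch (value of joint plunger above 0.004 m and value of joint wheel above 0.26 rad), for 0.05 s.
At the end, for the whole second after the job is handed in: the wheel stands at rest at the next notch, 30 degrees counter-clockwise of the start (within 2 degrees), the plunger is fully out (within 2 mm), and the bowl stands upright in the middle of the wheel (within 15 mm of where it was) (value of joint wheel between 0.4886 and 0.5586 rad and value of joint plunger below 0.002 m and velocity of joint wheel between -0.03 and 0.03 rad/s and distance of bowl from where it was at the start of the episode below 0.015 m and angle between bowl's own z axis and vertical below 0.1 rad); the robot touches nothing.
It fails at once if the wheel is turned back (clockwise) from its first notch (value of joint wheel below -0.15 rad).
It fails at once if the wheel is carried on to the second notch (value of joint wheel above 0.95 rad).
It fails at once if the bowl is lifted, or shifted by more than 15 mm (distance of bowl from where it was at the start of the episode above 0.015 m).
It fails at once if the beaker, the jar or the brush is moved by more than 30 mm (distance of any of beaker, jar, brush from where it was at the start of the episode above 0.03 m).
It also fails if it takes over 42 s, if anything falls off the work surface, if the arm or the gripper's body presses on something with over 40 N, if the wrist force passes 120 N, or if a joint passes its speed limit or range.

### The arm

A 7-joint arm with a two-finger parallel gripper is mounted at the origin on the work surface. World frame = base frame: x ahead of the robot, y to its left, z up, the work surface at z = 0. Lengths are in m, angles in rad, forces in N, time in s.
With the tool pointing down it reaches from about 0.4 to 0.85 m from the base axis. Payload 10.4 kg.
Tool frame: the origin (TCP) lies at the very end of the fingers, on their centre line; the grasp point (between the pads) lies 19 mm behind it (manip.grip_depth is the distance from the TCP to the grasp point, in m); z points along the fingers, x is the direction in which the jaws open and shut, and the axes are right-handed (so a half turn about z gives the same grasp; the last joint's range is limited). The gripper opens to 85 mm and grips with 20 to 120 N. Pads are 22 mm wide; open, the fingers measure 114 mm over their backs; the gripper's body (76 mm by 85 mm) begins 54 mm behind the grasp point. The pads swing forward as they close: fully open they stand 13 mm farther back than shut.
Start: joints at [-1.326, 0.332, -0.065, 1.46, 0.022, 1.35, -0.088], TCP at [0.165, 0.603, 0.231] pointing down, gripper open.
Joint ranges: [-2.6, 2.6], [-0.5, 2.12], [-1.47, 1.34], [0.16, 2.42], [-1.27, 4.41], [0.06, 2.06], [-2.6, 2.6]. Speed limits (rad/s): [2.22, 2.22, 2.79, 2.79, 3.14, 3.14, 3.14].

### API

Orientations are given as a unit quaternion [x, y, z, w].
In Python, from workcell import manip, cams gives the robot as it stands. The module is installed in compiled form; this text tells all that it offers.
- The arm moves only by the tool move_arm, never from a script. Its arguments are lists of equal length, an entry for each row: "claw": the opening, from 0 (shut) to 1 (fully open); "dp": the shift along the tool's x, y, z as a fraction of full scale, a list of three; "turn": the turn, a rotation vector about the tool's x, y, z as a fraction of full scale, a list of three. A call has 1 to 8 rows; each row shifts and turns the commanded pose from where the row before left it, along the tool's axes as they then stand; what a row does not reach is not made up. Full scale, the value 1, is 200 mm for a shift and 45 degrees for a turn. A row lasts 1/12 s, in which the tool goes at most 41.7 mm and 7.16 degrees, less where a joint would pass 70% of its speed; a pose out of reach is approached as far as the arm can. A call with a number of a shift or a turn outside -1 to 1 is refused whole. A call with a gripper value outside its range is refused whole. The fingers move at their own pace and stop on an object; "grip_force" is the grip in N (left out, the last holds). Time passes only in rows, so rows that do not move let the fingers close. It gives the time, the measured TCP pose, the force and the opening at its end, in the units of the state.
- manip.get_obs(): the state, without advancing time (a new reading comes with each control period).
- cams.camera(name): name is "scene" or "top"; returns the picture (384x512x3 uint8, red, green, blue); there is no depth.
- cams.camera_info(name): a dict with "fx", "fy", "cx", "cy" (pixels), "dist" ([k1, k2, p1, p2, k3] as OpenCV has them; the pictures are not rectified), "pose" (4x4, takes a point from camera to world coordinates). Camera axes: x right, y down, z forward; pixel columns grow to the right and rows downward; lengths in m; the calibration is good to about 2 mm. A picture is of the moment at which its call begins. camera_info takes no time and is no camera call.
- manip.hand_in(): hands the job in, once; it reports no verdict.
The state is a dict: "clock": time; "joint_pos": joint angles; "joint_velocities": joint speeds; "tau": joint torques, N m; "position": TCP position; "ee_rot": TCP orientation; "ft_force": force on the tool from outside, world axes, zero at the start; "torque": the same for the moment, N m; "grip_width": opening from 0.0 (shut) to 1.0 (fully open).
Only numpy, scipy, OpenCV 4.12 (cv2) and the standard library are available. Lean on these libraries where they do the work, as an engineer would, in place of code of your own. Each camera call takes 0.05 s, during which the arm holds its last target.

## Working session

There is one attempt and no reset: what is moved stays moved. The work goes in short steps, Python scripts to look and compute and a tool call to move; the robot and the scene stay as the last step left them, time stands still between calls to the robot, and variables do not carry over. Pictures are saved under pics/ and viewed, and the job is handed in when it is done.

Besides the shell and the picture viewer there is one more tool, called by a JSON object that holds its "api" and its "payload", one argument or row to a line. move_arm: Moves the arm, as the interface text tells. Shift numbers are shares of 200 mm and turn numbers shares of 45 degrees, none past 1 either way. Its arguments: {"type":"object","properties":{"claw":{"type":"array","items":{"type":"number"}},"dp":{"type":"array","items":{"type":"array","items":{"type":"number"}}},"turn":{"type":"array","items":{"type":"array","items":{"type":"number"}}},"grip_force":{"type":"number"}},"required":["claw","dp","turn"]}

```bash
mkdir -p pics; ls; python3 - <<'E'
from workcell import manip, cams
import cv2
print(manip.get_obs())
for n in ("scene","top"):
    im=cams.camera(n); cv2.imwrite(f"pics/{n}0.png",im[:,:,::-1]); i=cams.camera_info(n); print(n,i)
E
```

```text
pics
{'clock': 0.0, 'joint_pos': array([-1.3255923 ,  0.33283373, -0.064678  ,  1.46093978,  0.02160375,
        1.34989494, -0.08848822]), 'joint_velocities': array([ 5.81028773e-04, -6.04210033e-04, -9.00854661e-05, -1.78904137e-03,
        5.32601470e-05,  1.22227618e-03, -1.88717907e-03]), 'tau': array([-2.41664375e-04, -6.25425982e+01,  4.91106219e-02, -3.91618860e+01,
        1.61394873e-02,  9.49028326e-03,  4.81498489e-05]), 'position': array([0.16530456, 0.60235755, 0.23054043]), 'ee_rot': array([ 7.95173400e-01,  6.06381718e-01, -5.25052478e-04,  4.47962174e-04]), 'ft_force': array([-0.31036844,  0.50002761, -0.70126223]), 'torque': array([-0.04271175, -0.02909813,  0.01581601]), 'grip_width': 0.9974513631881402}
scene {'fx': 402.55332833542167, 'fy': 402.55332833542167, 'cx': 264.9768607129586, 'cy': 195.128568193514, 'dist': array([-0.10028922,  0.        ,  0.        ,  0.        ,  0.        ]), 'pose': array([[ 6.87761433e-01,  5.48189316e-01, -4.75891464e-01,
         1.14074523e+00],
       [ 7.25936774e-01, -5.19462999e-01,  4.50748259e-01,
        -4.97341290e-01],
       [-1.12627521e-04, -6.55474383e-01, -7.55217400e-01,
         1.07205468e+00],
       [ 0.00000000e+00,  0.00000000e+00,  0.00000000e+00,
         1.00000000e+00]])}
top {'fx': 441.00297255562106, 'fy': 441.00297255562106, 'cx': 256.3262717315616, 'cy': 189.19160419778817, 'dist': array([-0.16208095,  0.        ,  0.        ,  0.        ,  0.        ]), 'pose': array([[ 8.88677571e-03, -9.98209260e-01,  5.91548758e-02,
         4.55744796e-01],
       [-9.99959377e-01, -8.96032221e-03, -9.78142454e-04,
         5.13282666e-02],
       [ 1.50643760e-03, -5.91437803e-02, -9.98248338e-01,
         1.55058415e+00],
       [ 0.00000000e+00,  0.00000000e+00,  0.00000000e+00,
         1.00000000e+00]])}
```

View pics/scene0.png

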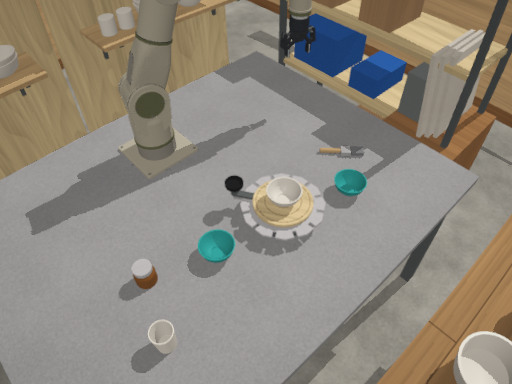

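View pics/top0.png

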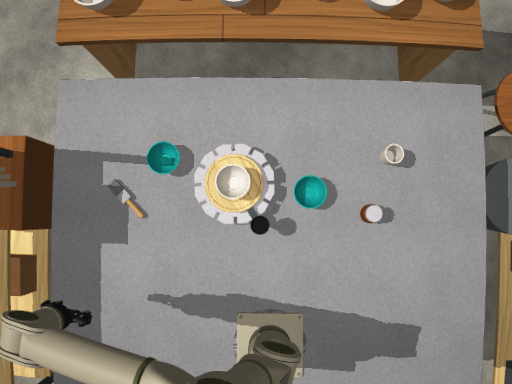

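Top view: the plunger cup is black at (260,225) and the wheel is at (235,183). In the scene view the cup is at (234,184). Other dark items are the gripper at (70,315) and the cup's shadow at (283,227). The turquoise bowls at (163,157) and (310,192) are look-alikes of the white bowl at (233,182). By the description, I choose the black round cup on the steel arm.

```bash
cat > h.py <<'E'
import numpy as np, cv2
from workcell import manip, cams
def ray(n,uv):
    i=cams.camera_info(n); K=np.array([[i['fx'],0,i['cx']],[0,i['fy'],i['cy']],[0,0,1]])
    p=cv2.undistortPoints(np.array(uv,float).reshape(-1,1,2),K,i['dist']).reshape(-1,2)
    d=np.c_[p,np.ones(len(p))]@i['pose'][:3,:3].T
    return i['pose'][:3,3],d
def onplane(n,uv,z):
    o,d=ray(n,uv); return o+d*((z-o[2])/d[:,2])[:,None]
def blob(mask,near,r=40):
    m=mask.astype(np.uint8); k,l,s,c=cv2.connectedComponentsWithStats(m)
    b=[j for j in range(1,k) if s[j,4]>20 and np.hypot(*(c[j]-near))<r]
    j=max(b,key=lambda j:s[j,4]); cn=max(cv2.findContours((l==j).astype(np.uint8),0,1)[0],key=len)
    return s[j],c[j],cn.reshape(-1,2)
def circ(P):
    A=np.c_[2*P[:,:2],np.ones(len(P))]; x=np.linalg.lstsq(A,(P[:,:2]**2).sum(1),rcond=None)[0]
    return x[:2],np.sqrt(x[2]+x[0]**2+x[1]**2)
E
python3 - <<'E'
from h import *
ims={n:cv2.imread(f"pics/{n}0.png") for n in("scene","top")}
for n,c in(("scene",(234,184)),("top",(260,225))):
    im=ims[n]; mx=im.max(2)
    s,ce,cn=blob(mx<45,c,12); P=onplane(n,cn,0.115); print(n,"cup",s,ce,circ(P), P.min(0),P.max(0))
    h=cv2.cvtColor(im,cv2.COLOR_BGR2HSV)
    wc=(283,203) if n=="scene" else (235,183)
    s,ce,cn=blob((h[...,0]>10)&(h[...,0]<30)&(h[...,1]>70),wc,20); P=onplane(n,cv2.convexHull(cn).reshape(-1,2),0.07); print(n,"disc",s,ce,circ(P),P.min(0),P.max(0))
    x,y=c; cr=im[y-50:y+60,x-70:x+100] if n=="scene" else im[y-90:y+30,x-80:x+90]
    cv2.imwrite(f"pics/{n}_crop0.png",cv2.resize(cr,None,fx=4.5,fy=4.5,interpolation=cv2.INTER_CUBIC))
E
```

```text
scene cup [225 176  18  16 216] [233.6712963  183.35648148] (array([0.43115898, 0.03530409]), np.float64(0.03004150878798092)) [0.39936276 0.00599065 0.115     ] [0.4628728  0.06559351 0.115     ]
scene disc [ 253  183   60   44 1420] [281.74366197 208.78028169] (array([0.56879505, 0.12246689]), np.float64(0.09839332778592645)) [0.46960313 0.02435735 0.07      ] [0.66773873 0.22247996 0.07      ]
top cup [251 216  18  18 254] [259.45669291 224.45669291] (array([0.42615677, 0.03874126]), np.float64(0.027781110327972588)) [0.39834158 0.01092938 0.115     ] [0.4536677  0.06628004 0.115     ]
top disc [ 205  154   59   58 1694] [234.55371901 183.91086187] (array([0.56446058, 0.12647162]), np.float64(0.09875860576686658)) [0.46926728 0.02765151 0.07      ] [0.66217135 0.22351491 0.07      ]
```

View pics/scene_crop0.png

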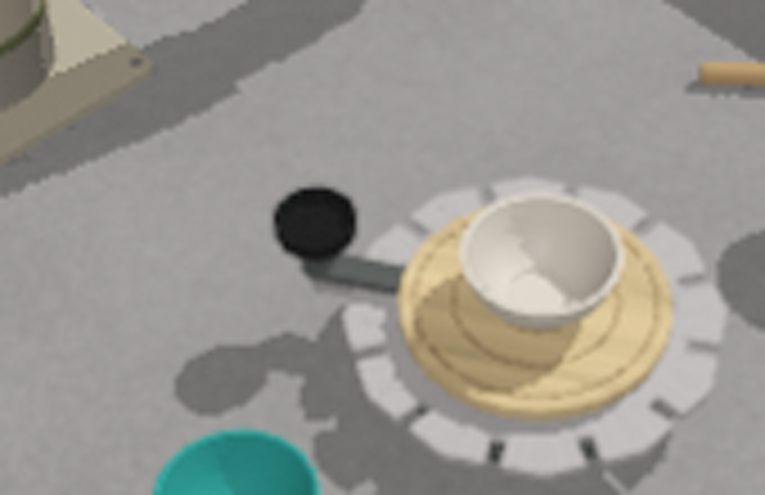

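View pics/top_crop0.png

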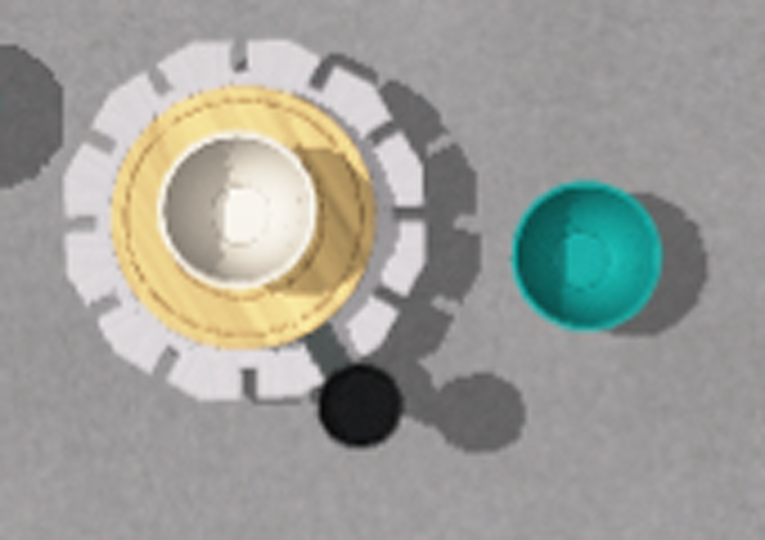

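The crops confirm it: a black round cup on the grey steel arm at the wheel, with the cup at about (0.428, 0.038), the wheel axis at about (0.566, 0.125) and an arm angle of about -148°. First I turn the tool so its x lies along world X, with the claw shut.

{"api": "move_arm", "payload": {
  "claw": [0,0,0,0,0,0,0,0],
  "dp": [
    [0,0,0],
    [0,0,0],
    [0,0,0],
    [0,0,0],
    [0,0,0],
    [0,0,0],
    [0,0,0],
    [0,0,0]
  ],
  "turn": [
    [0,0,0.15],
    [0,0,0.15],
    [0,0,0.15],
    [0,0,0.15],
    [0,0,0.15],
    [0,0,0.15],
    [0,0,0.15],
    [0,0,0.15]
  ]
}}

```text
clock: 0.77
position: [0.1653, 0.6025, 0.2308]
ee_rot: [0.984, 0.176, -0.0, 0.0]
ft_force: [0.1, 0.1, 0.1]
grip_width: -0.007
```

{"api": "move_arm", "payload": {
  "claw": [0,0,0,0,0],
  "dp": [
    [0,0,0],
    [0,0,0],
    [0,0,0],
    [0,0,0],
    [0,0,0]
  ],
  "turn": [
    [0,0,0.15],
    [0,0,0.15],
    [0,0,0.15],
    [0,0,0.01],
    [0,0,0]
  ]
}}

```text
clock: 1.18
position: [0.1652, 0.6026, 0.231]
ee_rot: [1.0, 0.001, -0.0, 0.0]
ft_force: [-0.7, 0.1, -0.3]
grip_width: -0.003
```

{"api": "move_arm", "payload": {
  "claw": [0,0,0,0,0,0,0,0],
  "dp": [
    [0.125,0.125,0],
    [0.125,0.125,0],
    [0.125,0.125,0],
    [0.125,0.125,0],
    [0.125,0.125,0],
    [0.125,0.125,0],
    [0.125,0.125,0],
    [0.125,0.125,0]
  ],
  "turn": [
    [0,0,0],
    [0,0,0],
    [0,0,0],
    [0,0,0],
    [0,0,0],
    [0,0,0],
    [0,0,0],
    [0,0,0]
  ]
}}

```text
clock: 1.85
position: [0.3662, 0.4011, 0.2314]
ee_rot: [1.0, 0.002, 0.0, -0.0]
ft_force: [0.3, -0.5, -0.6]
grip_width: 0.001
```

{"api": "move_arm", "payload": {
  "claw": [0,0,0,0,0,0,0,0],
  "dp": [
    [0.032,0.182,0],
    [0.032,0.182,0],
    [0.032,0.182,0],
    [0.032,0.182,0],
    [0.032,0.182,0],
    [0.032,0.182,0],
    [0.032,0.182,0],
    [0.032,0.182,0]
  ],
  "turn": [
    [0,0,0],
    [0,0,0],
    [0,0,0],
    [0,0,0],
    [0,0,0],
    [0,0,0],
    [0,0,0],
    [0,0,0]
  ]
}}

```text
clock: 2.52
position: [0.4161, 0.1095, 0.2314]
ee_rot: [1.0, 0.002, 0.0, -0.0]
ft_force: [1.2, 0.6, 0.6]
grip_width: -0.001
```

{"api": "move_arm", "payload": {
  "claw": [0,0,0,0],
  "dp": [
    [0.032,0.182,0],
    [0.032,0.182,0],
    [0,0,0],
    [0,0,0]
  ],
  "turn": [
    [0,0,0],
    [0,0,0],
    [0,0,0],
    [0,0,0]
  ]
}}

```text
clock: 2.85
position: [0.4291, 0.0367, 0.2315]
ee_rot: [1.0, -0.001, 0.0, -0.0]
ft_force: [0.4, -0.0, -0.7]
grip_width: -0.003
```

{"api": "move_arm", "payload": {
  "claw": [0,0,0,0,0],
  "dp": [
    [0,0,0.15],
    [0,0,0.15],
    [0,0,0.15],
    [0,0,0],
    [0,0,0]
  ],
  "turn": [
    [0,0,0],
    [0,0,0],
    [0,0,0],
    [0,0,0],
    [0,0,0]
  ]
}}

```text
clock: 3.27
position: [0.4281, 0.039, 0.141]
ee_rot: [1.0, 0.001, -0.001, 0.001]
ft_force: [0.3, -0.3, 0.9]
grip_width: 0.0
```

```bash
python3 - <<'E'
from h import *
print(manip.get_obs()['position'])
a=cams.camera("scene")[:,:,::-1][120:240,170:340]; b=cams.camera("top")[:,:,::-1][140:260,190:330]
f=lambda i:cv2.resize(i,(390,int(390*i.shape[0]/i.shape[1])),interpolation=cv2.INTER_CUBIC)
a,b=f(a),f(b); H=max(a.shape[0],b.shape[0]); o=np.zeros((H,790,3),np.uint8); o[:a.shape[0],:390]=a; o[:b.shape[0],400:]=b
cv2.imwrite("pics/c1.png",o)
E
```

```text
[0.4280925  0.03900612 0.14099075]
```

View pics/c1.png

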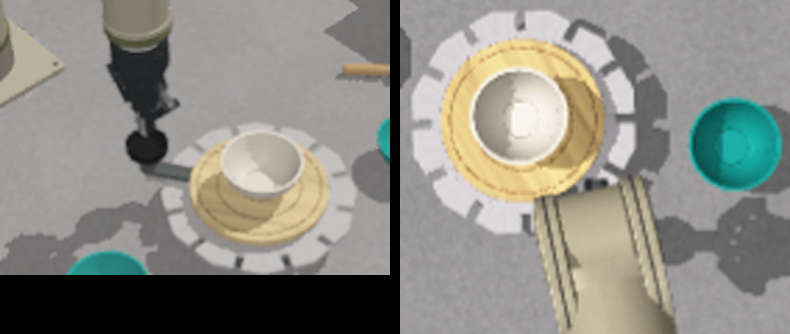

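The tip hangs centred above the cup in the scene view (about (148,140) in the crop). I lower to just above the floor.

{"api": "move_arm", "payload": {
  "claw": [0,0,0,0,0,0],
  "dp": [
    [0,0,0.05],
    [0,0,0.05],
    [0,0,0.03],
    [0,0,0.02],
    [0,0,0],
    [0,0,0]
  ],
  "turn": [
    [0,0,0],
    [0,0,0],
    [0,0,0],
    [0,0,0],
    [0,0,0],
    [0,0,0]
  ]
}}

```text
clock: 3.87
position: [0.4288, 0.0384, 0.1111]
ee_rot: [1.0, -0.0, -0.0, 0.0]
ft_force: [-0.1, 0.1, -0.8]
grip_width: 0.004
```

{"api": "move_arm", "payload": {
  "claw": [0,0,0,0,0,0],
  "dp": [
    [0,0,0.02],
    [0,0,0.02],
    [0,0,0.01],
    [0,0,0],
    [0,0,0],
    [0,0,0]
  ],
  "turn": [
    [0,0,0],
    [0,0,0],
    [0,0,0],
    [0,0,0],
    [0,0,0],
    [0,0,0]
  ]
}}

```text
clock: 4.37
position: [0.4294, 0.0387, 0.1016]
ee_rot: [1.0, -0.0, 0.0, -0.0]
ft_force: [1.1, 0.6, 3.4]
grip_width: -0.001
```

{"api": "move_arm", "payload": {
  "claw": [0,0,0,0,0,0],
  "dp": [
    [0,0,0.02],
    [0,0,0.015],
    [0,0,0.01],
    [0,0,0],
    [0,0,0],
    [0,0,0]
  ],
  "turn": [
    [0,0,0],
    [0,0,0],
    [0,0,0],
    [0,0,0],
    [0,0,0],
    [0,0,0]
  ]
}}

```text
clock: 4.87
position: [0.4294, 0.0387, 0.0926]
ee_rot: [1.0, -0.0, 0.0, -0.0]
ft_force: [1.9, 0.8, 6.4]
grip_width: 0.003
```

```bash
python3 - <<'E'
from h import *
c=np.array([.566,.125]); v=np.array([.4292,.0386])-c
a0=np.arctan2(v[1],v[0]); r=np.hypot(*v); print(r,np.degrees(a0))
a=a0+np.radians(np.arange(0,34,2.0)); P=c+r*np.c_[np.cos(a),np.sin(a)]
d=np.diff(P,axis=0)/.2; print(np.round(np.c_[np.arange(2,34,2),P[1:],d[:,0],-d[:,1]],4))
E
```

```text
0.1617998763905584 -147.72435568542235
[[ 2.000e+00  4.323e-01  3.390e-02  1.550e-02  2.360e-02]
 [ 4.000e+00  4.356e-01  2.930e-02  1.630e-02  2.310e-02]
 [ 6.000e+00  4.390e-01  2.480e-02  1.710e-02  2.250e-02]
 [ 8.000e+00  4.426e-01  2.040e-02  1.790e-02  2.190e-02]
 [ 1.000e+01  4.463e-01  1.620e-02  1.860e-02  2.120e-02]
 [ 1.200e+01  4.502e-01  1.200e-02  1.940e-02  2.060e-02]
 [ 1.400e+01  4.542e-01  8.100e-03  2.010e-02  1.990e-02]
 [ 1.600e+01  4.583e-01  4.200e-03  2.070e-02  1.920e-02]
 [ 1.800e+01  4.626e-01  6.000e-04  2.140e-02  1.840e-02]
 [ 2.000e+01  4.670e-01 -3.000e-03  2.200e-02  1.770e-02]
 [ 2.200e+01  4.715e-01 -6.400e-03  2.260e-02  1.690e-02]
 [ 2.400e+01  4.762e-01 -9.600e-03  2.320e-02  1.610e-02]
 [ 2.600e+01  4.809e-01 -1.260e-02  2.380e-02  1.530e-02]
 [ 2.800e+01  4.858e-01 -1.550e-02  2.430e-02  1.440e-02]
 [ 3.000e+01  4.907e-01 -1.820e-02  2.480e-02  1.360e-02]
 [ 3.200e+01  4.958e-01 -2.080e-02  2.520e-02  1.270e-02]]
```

{"api": "move_arm", "payload": {
  "claw": [0,0,0,0,0,0,0,0],
  "dp": [
    [0,0,0.004],
    [0.0155,0.0235,0],
    [0.0165,0.023,0],
    [0.017,0.0225,0],
    [0.018,0.022,0],
    [0.0185,0.021,0],
    [0.0195,0.0205,0],
    [0.02,0.02,0]
  ],
  "turn": [
    [0,0,0],
    [0,0,0],
    [0,0,0],
    [0,0,0],
    [0,0,0],
    [0,0,0],
    [0,0,0],
    [0,0,0]
  ]
}}

```text
clock: 5.53
position: [0.4542, 0.0083, 0.0917]
ee_rot: [1.0, -0.0, 0.0, -0.0]
ft_force: [-0.2, 2.9, 6.3]
grip_width: -0.001
```

```bash
cat > look.py <<'E'
from h import *
import sys
print(manip.get_obs()['position'].round(4),manip.get_obs()['ft_force'].round(1))
a=cams.camera("scene")[:,:,::-1][130:250,200:360]; b=cams.camera("top")[:,:,::-1][140:260,190:330]
f=lambda i:cv2.resize(i,(390,int(390*i.shape[0]/i.shape[1])),interpolation=cv2.INTER_CUBIC)
a,b=f(a),f(b); H=max(a.shape[0],b.shape[0]); o=np.zeros((H,790,3),np.uint8); o[:a.shape[0],:390]=a; o[:b.shape[0],400:]=b
cv2.imwrite(f"pics/{sys.argv[1]}.png",o)
E
python3 look.py c2
```

```text
[0.4542 0.0083 0.0917] [-0.2  2.9  6.3]
```

View pics/c2.png

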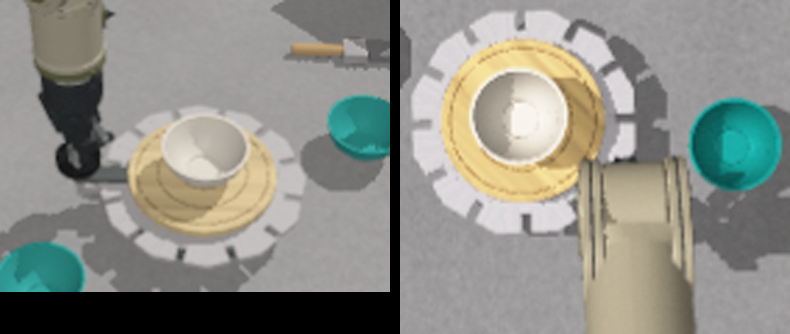

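The arm follows with the tip in the cup (about (78,160) in the crop), and the bowl rides along. I continue to about 26°.

{"api": "move_arm", "payload": {
  "claw": [0,0,0,0,0,0,0,0],
  "dp": [
    [0.0205,0.019,0],
    [0.0215,0.0185,0],
    [0.022,0.0175,0],
    [0.0225,0.017,0],
    [0.023,0.016,0],
    [0.024,0.0155,0],
    [0,0,0],
    [0,0,0]
  ],
  "turn": [
    [0,0,0],
    [0,0,0],
    [0,0,0],
    [0,0,0],
    [0,0,0],
    [0,0,0],
    [0,0,0],
    [0,0,0]
  ]
}}

```text
clock: 6.3
position: [0.4814, -0.0128, 0.0918]
ee_rot: [1.0, -0.001, 0.001, -0.0]
ft_force: [1.8, -0.5, 6.3]
grip_width: -0.001
```

```bash
python3 look.py c3
```

```text
[ 0.4814 -0.0128  0.0918] [ 1.8 -0.5  6.3]
```

View pics/c3.png

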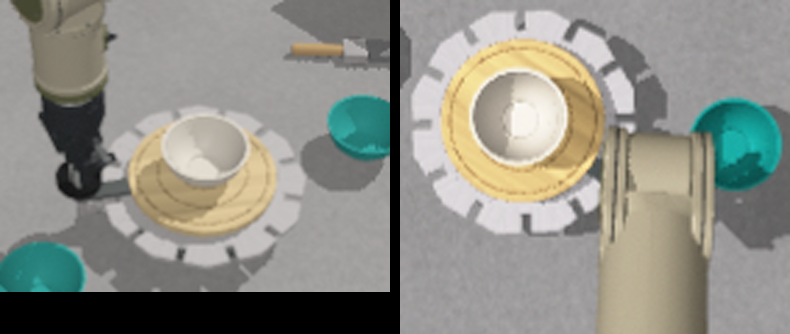

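I advance the last 4°, pressed, then will let up to 4 mm pressed and read the spring force: about 5 N means the tooth is in the notch, about 0 means it is rubbing.

{"api": "move_arm", "payload": {
  "claw": [0,0,0,0,0,0,0],
  "dp": [
    [0.0245,0.0145,0],
    [0.025,0.0135,0],
    [0,0,0],
    [0,0,0],
    [0,0,-0.02],
    [0,0,0],
    [0,0,0]
  ],
  "turn": [
    [0,0,0],
    [0,0,0],
    [0,0,0],
    [0,0,0],
    [0,0,0],
    [0,0,0],
    [0,0,0]
  ]
}}

```text
clock: 6.98
position: [0.491, -0.0182, 0.0958]
ee_rot: [1.0, -0.0, 0.001, -0.0]
ft_force: [1.6, 0.3, 5.0]
grip_width: -0.001
```

```bash
python3 look.py c4
```

```text
[ 0.491  -0.0182  0.0958] [1.6 0.3 5. ]
```

View pics/c4.png

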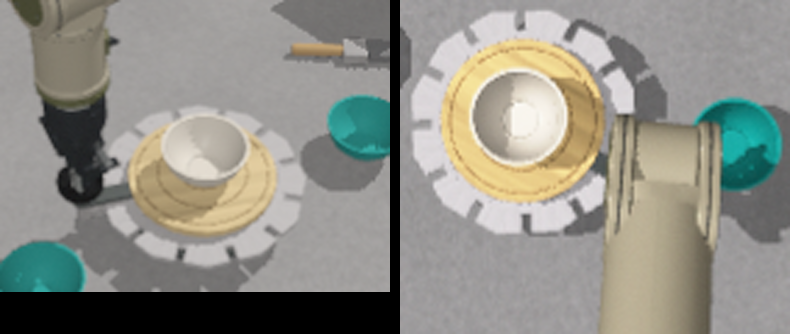

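{"api": "move_arm", "payload": {
  "claw": [0,0,0,0,0,0],
  "dp": [
    [0,0,-0.01],
    [0,0,-0.01],
    [0,0,-0.01],
    [0,0,0],
    [0,0,0],
    [0,0,0]
  ],
  "turn": [
    [0,0,0],
    [0,0,0],
    [0,0,0],
    [0,0,0],
    [0,0,0],
    [0,0,0]
  ]
}}

```text
clock: 7.58
position: [0.4901, -0.0183, 0.1012]
ee_rot: [1.0, -0.0, -0.0, 0.0]
ft_force: [-0.5, -0.2, 0.1]
grip_width: 0.003
```

{"api": "move_arm", "payload": {
  "claw": [0,0],
  "dp": [
    [0,0,0],
    [0,0,0]
  ],
  "turn": [
    [0,0,0],
    [0,0,0]
  ]
}}

```text
clock: 7.75
position: [0.4903, -0.0183, 0.1013]
ee_rot: [1.0, -0.0, -0.0, 0.0]
ft_force: [-0.1, -0.5, -0.7]
grip_width: -0.003
```

The force is about 0, so the tooth is rubbing under the plate. I measure how far the cup really is from the notch using the steel arm and the cup's outline.

```bash
python3 - <<'E'
from h import *
im=cams.camera("scene"); cv2.imwrite("pics/s5full.png",im[:,:,::-1])
cv2.imwrite("pics/s5.png",cv2.resize(im[170:240,200:290,::-1],None,fx=8,fy=8,interpolation=cv2.INTER_CUBIC))
im0=cv2.imread("pics/scene0.png")
cv2.imwrite("pics/s0z.png",cv2.resize(im0[160:230,210:300],None,fx=8,fy=8,interpolation=cv2.INTER_CUBIC))
i=cams.camera_info("scene"); T=np.linalg.inv(i['pose']); K=np.array([[i['fx'],0,i['cx']],[0,i['fy'],i['cy']],[0,0,1]])
t=np.linspace(0,2*np.pi,100)
for z in (.115,.109):
  for th in (0,24,27,30,33,36):
    a=np.radians(-148+th); c=np.array([.5675,.1235])+.165*np.array([np.cos(a),np.sin(a)])
    for r in (.028,):
      P=np.c_[c[0]+r*np.cos(t),c[1]+r*np.sin(t),0*t+z]
      q=cv2.projectPoints(P,cv2.Rodrigues(T[:3,:3])[0],T[:3,3],K,i['dist'])[0].reshape(-1,2)
      print(z,th,q.min(0).round(1),q.max(0).round(1))
m=(im.max(2)<45)[170:240,200:290]
for y in range(8,45): print(y+170,''.join('#' if v else '.' for v in m[y,:60]))
E
```

```text
0.115 0 [224.5 176.3] [241.8 189. ]
0.115 24 [222.  191.9] [240.  205.6]
0.115 27 [222.4 194. ] [240.4 207.7]
0.115 30 [222.9 196. ] [240.9 209.8]
0.115 33 [223.5 198. ] [241.6 212. ]
0.115 36 [224.3 199.9] [242.5 214.1]
0.109 0 [224.6 177.6] [241.8 190.2]
0.109 24 [222.2 193.2] [240.  206.8]
0.109 27 [222.5 195.2] [240.5 208.9]
0.109 30 [223.  197.2] [241.  211.1]
0.109 33 [223.7 199.2] [241.7 213.2]
0.109 36 [224.4 201.2] [242.6 215.3]
178 .................#########################..................
179 ..................########################..................
180 ..................#######################...................
181 ...................######################...................
182 ...................######################...................
183 ....................#####################...................
184 ....................#.###################...................
185 .......................##################...................
186 .....................#.################.....................
187 ......................#.##############......................
188 ....
[... 1046 characters left out ...]
..............#####.....########..................
205 ........................#####.....########..................
206 ........................######....########..................
207 .........................######...#######...................
208 .........................################...................
209 ..........................##############....................
210 ...........................############.....................
211 .............................#########......................
212 ...............................#####........................
213 ............................................................
214 ............................................................
```

View pics/s5.png

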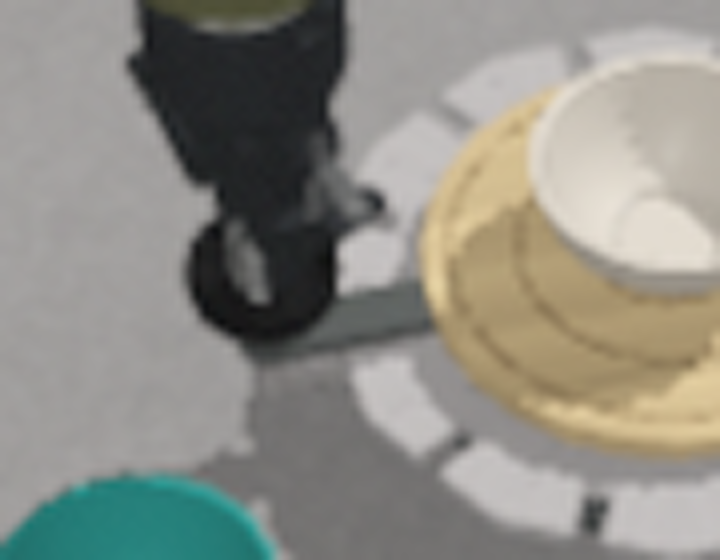

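The outline (mask bottom at row 212, against 213.6 or so expected at 30°) suggests the wheel is about 1–1.5° short. I press again, nudge 1° and let up.

{"api": "move_arm", "payload": {
  "claw": [0,0,0,0,0,0,0,0],
  "dp": [
    [0,0,0.03],
    [0,0,0],
    [0.0125,0.0065,0],
    [0,0,0],
    [0,0,-0.015],
    [0,0,-0.015],
    [0,0,0],
    [0,0,0]
  ],
  "turn": [
    [0,0,0],
    [0,0,0],
    [0,0,0],
    [0,0,0],
    [0,0,0],
    [0,0,0],
    [0,0,0],
    [0,0,0]
  ]
}}

```text
clock: 8.47
position: [0.4934, -0.0196, 0.1018]
ee_rot: [1.0, -0.0, 0.0, -0.0]
ft_force: [1.1, -0.4, 3.2]
grip_width: -0.0
```

{"api": "move_arm", "payload": {
  "claw": [0],
  "dp": [
    [0,0,0]
  ],
  "turn": [
    [0,0,0]
  ]
}}

```text
clock: 8.55
position: [0.4932, -0.0195, 0.1016]
ee_rot: [1.0, -0.0, 0.0, -0.0]
ft_force: [1.4, 0.4, 4.0]
grip_width: 0.001
```

The spring now pushes with 3–4 N at z = 0.1017, the same as at the start notch, so the tooth is in. I raise straight up.

{"api": "move_arm", "payload": {
  "claw": [0,0,0,0,0,0,0,0],
  "dp": [
    [0,0,-0.01],
    [0,0,-0.01],
    [0,0,-0.02],
    [0,0,-0.05],
    [0,0,-0.1],
    [0,0,-0.15],
    [0,0,-0.15],
    [0,0,0]
  ],
  "turn": [
    [0,0,0],
    [0,0,0],
    [0,0,0],
    [0,0,0],
    [0,0,0],
    [0,0,0],
    [0,0,0],
    [0,0,0]
  ]
}}

```text
clock: 9.22
position: [0.4952, -0.02, 0.205]
ee_rot: [1.0, -0.001, 0.003, -0.001]
ft_force: [1.1, -0.2, 0.7]
grip_width: 0.002
```

{"api": "move_arm", "payload": {
  "claw": [0,0,0,0,0,0,0,0],
  "dp": [
    [0,-0.18,0],
    [0,-0.18,0],
    [0,-0.18,0],
    [0,-0.18,0],
    [0,-0.18,0],
    [0,-0.18,0],
    [0,-0.18,0],
    [0,-0.18,0]
  ],
  "turn": [
    [0,0,0],
    [0,0,0],
    [0,0,0],
    [0,0,0],
    [0,0,0],
    [0,0,0],
    [0,0,0],
    [0,0,0]
  ]
}}

```text
clock: 9.88
position: [0.4927, 0.2699, 0.1999]
ee_rot: [1.0, -0.0, -0.0, 0.0]
ft_force: [0.9, 0.2, 0.1]
grip_width: -0.001
```

```bash
python3 - <<'E'
from h import *
print(manip.get_obs()['position'].round(4))
C={}
for n,c in(("scene",(232,203)),("top",(277,210))):
    im=cams.camera(n)[:,:,::-1].copy(); cv2.imwrite(f"pics/{n}9.png",im)
    h=cv2.cvtColor(im,cv2.COLOR_BGR2HSV); o=cv2.imread(f"pics/{n}0.png")
    try:
        s,ce,cn=blob(im.max(2)<45,c,15); P=onplane(n,cn,0.115); print(n,s,circ(P))
        p=circ(P)[0]; w={"scene":(.5688,.1225),"top":(.5645,.1265)}[n]; print(np.degrees(np.arctan2(*(p-w)[::-1])),np.hypot(*(p-w)))
    except Exception as e: print(n,e)
a=cv2.imread("pics/scene9.png")[150:260,190:350]; b=cv2.imread("pics/top9.png")[130:260,160:330]
f=lambda i:cv2.resize(i,(390,int(390*i.shape[0]/i.shape[1])),interpolation=cv2.INTER_CUBIC)
a,b=f(a),f(b); o=np.zeros((max(len(a),len(b)),790,3),np.uint8); o[:len(a),:390]=a; o[:len(b),400:]=b
cv2.imwrite("pics/c9.png",o)
E
```

```text
[0.4927 0.2699 0.1999]
scene [224 195  18  17 246] (array([ 0.49238037, -0.02095934]), np.float64(0.030037199390616755))
-118.04386515300338 0.16254397146160549
top [268 197  19  18 259] (array([ 0.48739565, -0.01824652]), np.float64(0.028131186895524806))
-118.04357357018124 0.1640019336014671
```

View pics/c9.png

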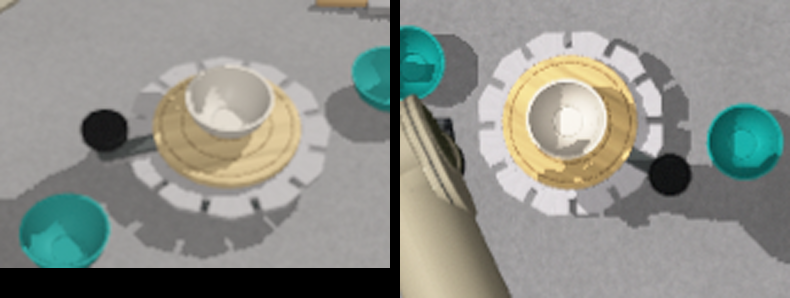

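Both views put the cup at -118.0°, against -147.6° at the start (29.6° of turn). It fits the out height (z = 0.115 rim plane, with the same offset between views as at the start). The bowl is centred and the hand is clear, so I hand in.

```bash
python3 -c "
from h import *
for n in ('scene','top'):
    a=cv2.imread(f'pics/{n}0.png');b=cv2.imread(f'pics/{n}9.png')
    for q in {'scene':[(284,190),(145,274),(163,337),(341,151)],'top':[(233,182),(394,154),(372,214),(127,198)]}[n]:
        x,y=q; print(n,q,cv2.absdiff(a[y-12:y+12,x-12:x+12],b[y-12:y+12,x-12:x+12]).mean().round(1))
print(manip.hand_in())"
```

```text
scene (284, 190) 5.5
scene (145, 274) 4.0
scene (163, 337) 2.2
scene (341, 151) 2.0
top (233, 182) 5.6
top (394, 154) 2.0
top (372, 214) 2.1
top (127, 198) 14.8
the job is handed in; nothing more can be done
None
```

I pressed the plunger with closed fingertips, turned the wheel one notch counter-clockwise, let the plunger spring out there, and handed the job in at about 10 s of the 42 s.

- **Reaching the notch:** The first let-up came about 1° short. The spring force read about 0 N, so the tooth was rubbing under the plate. I pressed again, nudged 1° and let up. The force then matched the start notch, at 3–4 N.
- **Wheel and plunger:** Both cameras put the cup 29.6° counter-clockwise of its start. Its position fits the plunger being fully out, but that is inferred from the images, not read directly.
- **Bowl and hand:** By eye, the bowl sits upright in the middle of the wheel. The hand is clear at z = 0.20 m, with no contact force beyond noise.
- **Beaker, jar and brush:** The image patches around all three matched the start pictures, except the brush in the top view, which changed by 14.8 (the other patches by 2–6). I put this down to the arm's shadow having moved. The brush patch in the scene view changed by only 2.0, and the hand never came below z = 0.20 m near it.

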